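# Tip the insulator beads into the jar and perch the empty cup on its post

### The arm

A 6-joint arm with a two-finger parallel gripper is mounted at the origin on the work surface. World frame = base frame: x ahead of the robot, y to its left, z up, the work surface at z = 0. Lengths are in m, angles in rad, forces in N, time in s.
With the tool pointing down it reaches from about 0.225 to 0.875 m from the base axis. Payload 3.4 kg.
Tool frame: the origin (TCP) lies at the very end of the fingers, on their centre line; the grasp point (between the pads) lies manip.grip_point_offset behind it (manip.grip_point_offset is the distance from the TCP to the grasp point, in m); z points along the fingers, y is the line along which they close (so a half turn about z gives the same grasp; the last joint's range is limited). The gripper opens to 85 mm and grips with 20 to 120 N. Pads are 22 mm wide; open, the fingers measure 114 mm over their backs; the gripper's body (76 mm by 85 mm) begins 54 mm behind the grasp point. The pads swing forward as they close: fully open they stand 13 mm farther back than shut.
Start: joints at [1.12, 0.276, 1.505, -0, 1.361, -0.121], TCP at [0.186, 0.544, 0.201] pointing down, gripper open.
Joint ranges: [-2.89, 2.89], [-0.75, 2.08], [0.22, 2.7], [-1.18, 4.32], [0.11, 2.71], [-2.7, 2.7]. Speed limits (rad/s): [2.57, 2.57, 3.14, 3.14, 3.14, 3.14].

### API

Orientations are given as a unit quaternion [w, x, y, z].
In Python, from rig import manip gives the robot as it stands.
- The arm moves only by the shell command python3 -m pendant 'ROWS' [FORCE]. ROWS is JSON, a list of rows, each an object of numbers: "jaw": the opening, from -1 (shut) to 1 (fully open); "tx", "ty", "tz": the shift along the world's x, y, z in cm; "ax", "ay", "az": the turn, a rotation vector about the world's x, y, z in degrees. In form: [{"jaw": .., "tx": .., "ty": .., "tz": .., "ax": .., "ay": .., "az": ..}, ...]. A call has 1 to 10 rows; each row is the pose to reach, as a shift and turn from the pose commanded when the call began; what a row does not reach only later rows make up. A row lasts 1/8 s, in which the tool goes at most 62.5 mm and 10.7 degrees, less where a joint would pass 70% of its speed; a pose out of reach is approached as far as the arm can. A call with a gripper value outside its range is refused whole. The fingers move at their own pace and stop on an object; FORCE is the grip in N (left out, the last holds). Time passes only in rows, so rows that repeat a pose let the fingers close. It gives the time, the measured TCP pose, the force, the opening and the grip force at its end, in the units of the state.
- manip.get_state(): the state, without advancing time (a new reading comes with each control period).
- manip.get_image(name): name is "scene" or "top" or "wrist"; returns a dict with "pixels" (480x640x3 uint8, blue, green, red), "depth" (480x640 float32, m along the optical axis (not along the pixel's ray), 0 where there is no reading), "fx", "fy", "cx", "cy" (pixels), "D" ([k1, k2, p1, p2, k3] as OpenCV has them; the pictures are not rectified), "pose" (4x4, takes a point from camera to world coordinates). Camera axes: x right, y down, z forward; pixel columns grow to the right and rows downward; lengths in m; the calibration is good to about 2 mm. A picture is of the moment at which its call begins.
- manip.sign_off(): hands the job in; it is judged then, once.
The state is a dict: "clock": time; "qpos": joint angles; "qd": joint speeds; "effort": joint torques, N m; "position": TCP position; "ee_rot": TCP orientation; "contact_force": force on the tool from outside, world axes, zero at the start; "moment": the same for the moment, N m; "width": finger opening in m; "gripper_force": force on a finger pad.
Only numpy, scipy, OpenCV 4.12 (cv2) and the standard library are available. Lean on these libraries where they do the work, as an engineer would, in place of code of your own. Each camera call takes 0.05 s, during which the arm holds its last target. There are 200 camera calls.

### The job

Pick up the blue hopper cup and pour all six ceramic beads over its sloped lip into the green glass jar, from close above so that they do not chip. Then stand the empty cup upright on the round orange pad of the adjustable post, setting it down gently, and let go. Leave the jar and the other things on the bench where they are.

Things in the scene. Friction and masses are not known exactly. Their poses are not given: they have to be found in the camera images.
- cup: Blue hopper cup, square-sided, open on top, 0.12 kg, with six beads in it. Origin: centre of the flat underside (68 mm in x, 60 in y); z up. Side walls flat, upright, parallel, 4 mm thick, 60 mm apart outside (y = -30, +30), 74 mm high for x = -32 to +34: grip across y. Back wall upright at x = +34, 74 mm high. Front wall: the pouring lip, leaning 35 degrees out to -x (see point lip).
- lip (a point): Middle of the edge of the cup's sloped pouring lip, at x = -69.5, z = 54 mm in the cup's frame. To empty the cup, tip it 80 to 100 degrees towards its -x. A grip with the tool leaning back by about 40 degrees (gripper behind the back wall, fingers pointing down and to the lip) leaves room for this; a grip from straight above would end almost level.
- jar: Open round jar of green glass, loose, 0.5 kg. Origin: centre of its underside; 112 mm outer diameter at the rim, 100 mm at the foot, wall 4 mm, floor 6 mm, 68 mm high. The beads go in here.
- stand: Adjustable post, fixed. Origin: centre of the underside of its round dark base (96 mm diameter, 12 mm thick). On the same axis a 26 mm tube (to 60 mm) and a rod carry a flat round orange pad, 50 mm diameter, 10 mm thick, on a spring (1.5 N per mm, 8 mm): the cup's place. The pad's top is 74 to 124 mm above the bench; this varies and is not reported: look or feel for it.
- bead0: White ceramic bead with terracotta spots, a ball of 23 mm diameter, 16 g, lying in the cup at the start. Origin: its centre.
- bead1: White ceramic bead with terracotta spots, a ball of 23 mm diameter, 16 g, lying in the cup at the start. Origin: its centre.
- bead2: White ceramic bead with terracotta spots, a ball of 23 mm diameter, 16 g, lying in the cup at the start. Origin: its centre.
- bead3: White ceramic bead with terracotta spots, a ball of 23 mm diameter, 16 g, lying in the cup at the start. Origin: its centre.
- bead4: White ceramic bead with terracotta spots, a ball of 23 mm diameter, 16 g, lying in the cup at the start. Origin: its centre.
- bead5: White ceramic bead with terracotta spots, a ball of 23 mm diameter, 16 g, lying in the cup at the start. Origin: its centre.
- tape: Bystander: yellow roll of tape lying flat, 72 mm diameter, 24 mm high. Origin: centre of its underside.
- screwdriver: Bystander: screwdriver with a red handle lying on the bench along its own x, 170 mm long.
- spray: Bystander: white bottle, 48 mm diameter, 110 mm high, standing. Origin: centre of its underside.
- spool: Bystander: spool of copper wire standing on its flange, 60 mm diameter, 50 mm high. Origin: centre of its underside.
- board_a: Bystander: green circuit board lying flat, 100 x 140 mm, parts up to 26 mm high. Origin: centre of its underside.

How it is judged:
On the way, in this order (a step that is already met when the one before it is completed fails the run):
1. the cup is lifted with all six beads still in it (height (world z) of cup above 0.05 m and distance between each of bead0, bead1, bead2, bead3, bead4, bead5 and cup below 0.075 m), for 0.1 s.
2. all six beads lie in the jar (horizontal distance between each of bead0, bead1, bead2, bead3, bead4, bead5 and jar below 0.05 m and z of bead0 in the frame of jar between 0 and 0.066 m and z of bead1 in the frame of jar between 0 and 0.066 m and z of bead2 in the frame of jar between 0 and 0.066 m and z of bead3 in the frame of jar between 0 and 0.066 m and z of bead4 in the frame of jar between 0 and 0.066 m and z of bead5 in the frame of jar between 0 and 0.066 m), for 0.2 s.
At the end, for the whole second after the job is handed in: All six beads lie inside the jar (below its rim), which stands upright; the empty cup stands upright (within 7 degrees) and at rest on the pad of the post, its underside's centre within 24 mm of the post's axis, let go (all of step 2 and angle between jar's own z axis and vertical below 0.1 rad and horizontal distance between cup and stand below 0.024 m and angle between cup's own z axis and vertical below 0.12 rad and height (world z) of cup above 0.065 m and contact force between cup and stand above 0.3 N and linear speed of cup below 0.02 m/s and contact force between cup and the fingers below 0.05 N); the robot touches nothing.
It fails at once if a bead falls from high up (faster than 2 m/s, a drop of about 20 cm) (linear speed of any of bead0, bead1, bead2, bead3, bead4, bead5 above 2 m/s).
It fails at once if the cup is pressed onto the post with more than 25 N (contact force between cup and stand above 25 N).
It fails at once if the jar is shifted by more than 40 mm (distance of jar from where it was at the start of the episode above 0.04 m).
It fails at once if a bystander is shifted by more than 30 mm (distance of any of tape, screwdriver, spray, spool, board_a from where it was at the start of the episode above 0.03 m).
It also fails if it takes over 58 s, if anything falls off the work surface, if the arm or the gripper's body presses on something with over 40 N, if the wrist force passes 120 N, or if a joint passes its speed limit or range.

## Working session

There is one attempt and no reset: what is moved stays moved. The work goes in short steps, Python scripts to look and compute and a shell command to move; the robot and the scene stay as the last step left them, time stands still between calls to the robot, and variables do not carry over. Pictures are saved under pics/ and viewed, at most 12 in all, crops included, and the job is handed in when it is done.

```bash
mkdir -p pics; ls; cat > h.py <<'E'
import numpy as np, cv2
from rig import manip
def cloud(im):
    v,u=np.mgrid[0:480,0:640]
    K=np.array([[im['fx'],0,im['cx']],[0,im['fy'],im['cy']],[0,0,1.]])
    n=cv2.undistortPoints(np.stack([u,v],-1).reshape(-1,1,2).astype(np.float64),K,np.array(im['D'],float)).reshape(480,640,2)
    d=im['depth'].astype(float); P=np.dstack([n*d[...,None],d])
    T=np.array(im['pose']); return P@T[:3,:3].T+T[:3,3]
E
python3 - <<'E'
from h import *
print(manip.get_state(),manip.grip_point_offset)
for n in ('top','scene'):
    im=manip.get_image(n); cv2.imwrite(f'pics/{n}0.png',im['pixels']); np.save(n+'.npy',cloud(im)); print(np.round(im['pose'],3),im['fx'],(im['depth']==0).mean())
E
```

```text
pics
{'clock': 0.0, 'qpos': array([ 1.11998876e+00,  2.76567886e-01,  1.50613500e+00, -2.01823275e-05,
        1.36070122e+00, -1.20988154e-01]), 'qd': array([ 0.00094205,  0.00023113,  0.00096574, -0.00159003, -0.00159458,
        0.00054996]), 'effort': array([-1.61758158e-03, -4.16788995e+01, -2.45797920e+01, -5.04945765e-04,
        1.13681317e-02, -2.04887976e-05]), 'position': array([0.18597449, 0.5434727 , 0.20015448]), 'ee_rot': array([-2.45965753e-04,  1.64161113e-01,  9.86433124e-01, -8.71746544e-04]), 'contact_force': array([ 0.68954372,  0.1918598 , -1.04119845]), 'moment': array([-0.00409561,  0.00803478, -0.04452452]), 'gripper_force': 0.0, 'width': 0.08596152057653907} 0.0187
[[-0.021 -0.984  0.178  0.434]
 [-1.     0.024  0.016 -0.005]
 [-0.02  -0.178 -0.984  0.868]
 [ 0.     0.     0.     1.   ]] 464.25543207047826 0.004095052083333333
[[-0.15   0.511 -0.846  1.397]
 [ 0.989  0.071 -0.133  0.11 ]
 [-0.008 -0.857 -0.516  0.571]
 [ 0.     0.     0.     1.   ]] 562.9017011246141 0.003990885416666667
```

View pics/top0.png

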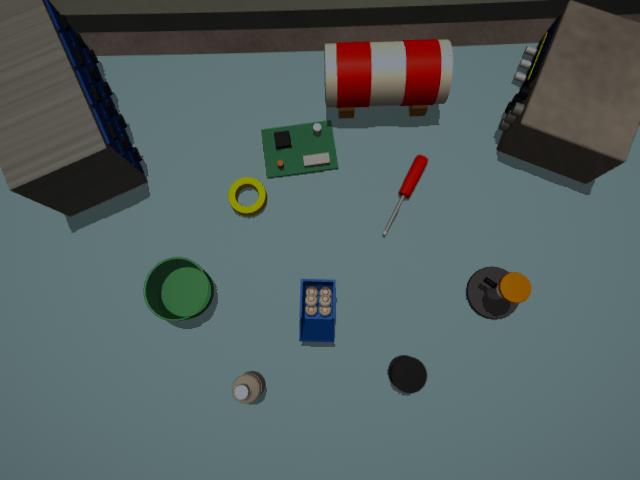

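View pics/scene0.png

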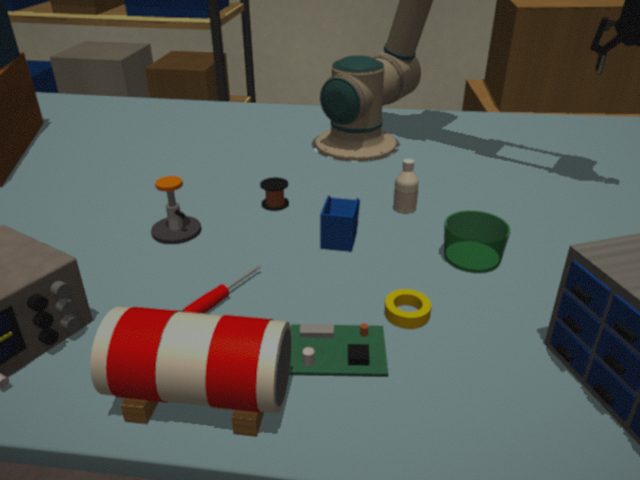

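Top view: the cup is at (318,310), with the beads at its far end and the lip towards the robot. The jar is at (178,290), the pad at (515,287), the spray at (247,388) and the spool at (408,374).

```bash
python3 - <<'E'
from h import *
P=np.load('top.npy');I=cv2.imread('pics/top0.png');H=cv2.cvtColor(I,cv2.COLOR_BGR2HSV)
def m(lo,hi,b): 
    k=cv2.inRange(H,lo,hi)>0; r=np.zeros_like(k); r[b[1]:b[3],b[0]:b[2]]=1; return k&r
def rect(n,Q): 
    (c,s,a)=cv2.minAreaRect(Q.astype(np.float32)*1000); print(n,np.round(c,1),np.round(s,1),round(a,1),np.round(cv2.boxPoints((c,s,a)).ravel(),0))
c=m((105,120,30),(130,255,255),(280,260,360,360)); Q=P[c]
z=Q[:,2]; print(np.percentile(z,[1,50,90,99]))
rect('cup top z>.066',Q[z>.066][:,:2]); rect('z .03+',Q[z>.03][:,:2]); rect('.045-.06',Q[(z>.045)&(z<.06)][:,:2])
t=Q[z>.068][:,:2]; 
o=m((8,150,120),(22,255,255),(480,250,560,320)); Q=P[o]; z=np.median(Q[:,2]); print('pad z',z,np.percentile(Q[:,2],[5,25,75,95])); q=Q[abs(Q[:,2]-z)<.006]; print(cv2.minEnclosingCircle(q[:,:2].astype(np.float32)),q.mean(0))
g=m((40,60,20),(85,255,255),(120,230,230,340)); Q=P[g]; print('jar z',np.percentile(Q[:,2],[1,10,50,90,99])); r=Q[Q[:,2]>.06]; print(len(r),cv2.minEnclosingCircle(r[:,:2].astype(np.float32)))
ct=max(cv2.findContours(g.astype(np.uint8),0,1)[0],key=cv2.contourArea); print(cv2.fitEllipse(ct))
for n,(u,v) in dict(spray=(242,392),spool=(408,374)).items(): print(n,P[v,u])
# stand base
b=(P[...,2]>.006)&(P[...,2]<.018); b[:,:460]=0;b[:250]=0;b[330:]=0; b[:,:]&=True; b[:,540:]=0; print('base',cv2.minEnclosingCircle(P[b][:,:2].astype(np.float32)))
S=np.load('scene.npy');J=cv2.cvtColor(cv2.imread('pics/scene0.png'),cv2.COLOR_BGR2HSV)
k=cv2.inRange(J,(8,150,120),(22,255,255))>0; k[:170]=0;k[200:]=0;k[:,:150]=0;k[:,190:]=0
Q=S[k];print('pad scene',np.percentile(Q[:,2],[5,50,90]),cv2.minEnclosingCircle(Q[Q[:,2]>np.median(Q[:,2])-.004][:,:2].astype(np.float32)))
k=cv2.inRange(J,(105,120,30),(130,255,255))>0;k[:190]=0;k[255:]=0;k[:,:310]=0;k[:,370:]=0;Q=S[k];rect('cup scene top',Q[Q[:,2]>.066][:,:2]);rect('cup scene all',Q[Q[:,2]>.01][:,:2])
k=cv2.inRange(J,(40,60,20),(85,255,255))>0;k[:200]=0;k[280:]=0;k[:,:430]=0;k[:,520:]=0;Q=S[k];r=Q[Q[:,2]>.06];print('jar scene',len(r),cv2.minEnclosingCircle(r[:,:2].astype(np.float32)),Q[:,2].max())
E
```

```text
[0.00015195 0.03662668 0.07442391 0.0771745 ]
cup top z>.066 [478.6  12.9] [59.6 87.7] 86.8 [433. -14. 521. -19. 524.  40. 436.  45.]
z .03+ [469.8  13.1] [ 59.7 105.2] 87.2 [416. -14. 521. -19. 524.  40. 419.  46.]
.045-.06 [468.4  14.9] [ 58.3 101.4] 88.7 [417. -13. 518. -15. 520.  43. 418.  45.]
pad z 0.1112905216187644 [0.10897903 0.11036245 0.11215493 0.11359535]
((0.4984820783138275, -0.30747660994529724), 0.024454526603221893) [ 0.4984433  -0.30733743  0.11126295]
jar z [0.00077113 0.00521429 0.00934377 0.06722501 0.07043013]
644 ((0.4793365001678467, 0.1533268541097641), 0.16505642235279083)
((177.59857177734375, 289.3101501464844), (63.86896514892578, 70.21967315673828), 89.59502410888672)
spray [0.34341641 0.13205652 0.11081234]
spool [ 0.36016612 -0.13875704  0.04899896]
base ((0.49777495861053467, -0.30739736557006836), 0.048346903175115585)
pad scene [0.10944372 0.11112845 0.11225709] ((0.9346461892127991, -0.10307201743125916), 0.5090177655220032)
cup scene top [916.8  43.3] [966.9  64.4] 4.1 [ 432.   40.  437.  -24. 1401.   46. 1397.  110.]
cup scene all [907.4  42.8] [985.4  66.3] 4.0 [ 414.   41.  418.  -25. 1401.   44. 1397.  110.]
jar scene 751 ((0.9249739646911621, 0.18460504710674286), 0.4775227904319763) 0.5706279029222956
```

```bash
cat >> h.py <<'E'
from scipy.spatial.transform import Rotation as R
def cur():
    s=manip.get_state(); q=s['ee_rot']; return s['position'],R.from_quat(np.r_[q[1:],q[0]])
def toolrot(yaw,lean): # cup yaw deg; tool leaning back lean deg (minus tips lip down)
    return R.from_euler('z',yaw,degrees=True)*R.from_euler('y',lean,degrees=True)*R.from_matrix(np.array([[-1,0,0],[0,1,0],[0,0,-1.]]))
def delta(p,r):
    P,Q=cur(); print('t cm',np.round((np.array(p)-P)*100,2),'a deg',np.round((r*Q.inv()).as_rotvec(degrees=True),1))
E
python3 - <<'E'
from h import *
P=np.load('top.npy');H=cv2.cvtColor(cv2.imread('pics/top0.png'),cv2.COLOR_BGR2HSV)
g=cv2.inRange(H,(40,60,20),(85,255,255))>0
b=np.zeros_like(g);b[235:340,125:230]=1
Q=P[g&b];Q=Q[(Q[:,2]>.06)&(Q[:,2]<.075)&(Q[:,0]<.7)];Q=Q[np.hypot(*(Q[:,:2]-np.median(Q[:,:2],0)).T)<.1]
x,y=Q[:,0],Q[:,1];a=np.linalg.lstsq(np.c_[2*x,2*y,np.ones_like(x)],x*x+y*y,rcond=None)[0];print('jar',a[:2],np.sqrt(a[2]+a[0]**2+a[1]**2),cv2.minEnclosingCircle(Q[:,:2].astype(np.float32)))
r=toolrot(-2.9,40);t=np.array([.476,.0129,.0357]);print(r.as_matrix()[:,2])
delta(t-r.as_matrix()[:,2]*.12,r)
E
```

```text
jar [0.51240675 0.25613823] 0.05347167578631063 ((0.5125561952590942, 0.2569364011287689), 0.05654025077819824)
[-0.64196443  0.03252052 -0.76604444]
t cm [ 36.7  -53.45  -7.26] a deg [ 7.7 39.4 15.3]
```

```bash
python3 -m pendant '[{"tx":3,"ty":-4.5,"ax":1.5,"ay":8,"az":3,"jaw":1},{"tx":6,"ty":-9,"ax":3,"ay":16,"az":6,"jaw":1},{"tx":9,"ty":-13.5,"ax":4.5,"ay":24,"az":9,"jaw":1},{"tx":12.5,"ty":-18,"ax":6,"ay":32,"az":12,"jaw":1},{"tx":16,"ty":-23,"ax":7.7,"ay":39.4,"az":15.3,"jaw":1},{"tx":20,"ty":-28,"ax":7.7,"ay":39.4,"az":15.3,"jaw":1},{"tx":23.5,"ty":-33,"ax":7.7,"ay":39.4,"az":15.3,"jaw":1},{"tx":27,"ty":-38,"ax":7.7,"ay":39.4,"az":15.3,"jaw":1},{"tx":30.5,"ty":-43,"ax":7.7,"ay":39.4,"az":15.3,"jaw":1},{"tx":34,"ty":-48,"ax":7.7,"ay":39.4,"az":15.3,"jaw":1}]' 60
python3 - <<'E'
from h import *
r=toolrot(-2.9,40);t=np.array([.476,.0129,.0357])
delta(t-r.as_matrix()[:,2]*.12,r);print(manip.get_state()['qpos'])
E
```

```text
t cm [ 36.7  -53.45  -7.26] a deg [ 7.7 39.4 15.3]
[ 1.11996626e+00  2.76511175e-01  1.50600604e+00 -1.43843022e-05
  1.36069938e+00 -1.21018245e-01]invalid input at $[0]: expected keys jaw, tx, ty, tz, ax, ay, az
```

All keys are required.

```bash
python3 -m pendant '[{"tx":3,"ty":-4.5,"tz":0,"ax":1.5,"ay":8,"az":3,"jaw":1},{"tx":6,"ty":-9,"tz":0,"ax":3,"ay":16,"az":6,"jaw":1},{"tx":9,"ty":-13.5,"tz":0,"ax":4.5,"ay":24,"az":9,"jaw":1},{"tx":12.5,"ty":-18,"tz":0,"ax":6,"ay":32,"az":12,"jaw":1},{"tx":16,"ty":-23,"tz":0,"ax":7.7,"ay":39.4,"az":15.3,"jaw":1},{"tx":20,"ty":-28,"tz":0,"ax":7.7,"ay":39.4,"az":15.3,"jaw":1},{"tx":23.5,"ty":-33,"tz":0,"ax":7.7,"ay":39.4,"az":15.3,"jaw":1},{"tx":27,"ty":-38,"tz":0,"ax":7.7,"ay":39.4,"az":15.3,"jaw":1},{"tx":30.5,"ty":-43,"tz":0,"ax":7.7,"ay":39.4,"az":15.3,"jaw":1},{"tx":34,"ty":-48,"tz":0,"ax":7.7,"ay":39.4,"az":15.3,"jaw":1}]' 60
python3 - <<'E'
from h import *
r=toolrot(-2.9,40);t=np.array([.476,.0129,.0357])
delta(t-r.as_matrix()[:,2]*.12,r);print(manip.get_state()['qpos'])
E
```

```text
clock: 1.35
position: [0.5272, 0.0623, 0.2005]
ee_rot: [-0.342, 0.024, 0.939, 0.01]
contact_force: [2.1, 1.0, 0.8]
width: 0.0855
gripper_force: 0.0
t cm [ 2.58 -5.33 -7.29] a deg [-0.1 -0.   0.1]
[-0.02678714  0.64183697  1.11799569  0.02038049  2.08036243 -1.54253036]
```

```bash
python3 -m pendant '[{"tx":2.6,"ty":-5.3,"tz":0,"ax":0,"ay":0,"az":0,"jaw":1},{"tx":2.6,"ty":-5.3,"tz":-4,"ax":0,"ay":0,"az":0,"jaw":1},{"tx":2.6,"ty":-5.3,"tz":-7.3,"ax":0,"ay":0,"az":0,"jaw":1},{"tx":2.6,"ty":-5.3,"tz":-7.3,"ax":0,"ay":0,"az":0,"jaw":1},{"tx":2.6,"ty":-5.3,"tz":-7.3,"ax":0,"ay":0,"az":0,"jaw":1}]'
python3 - <<'E'
from h import *
r=toolrot(-2.9,40);delta(np.array([.476,.0129,.0357]),r)
im=manip.get_image('wrist');cv2.imwrite('pics/w1.png',im['pixels'])
E
```

```text
clock: 1.98
position: [0.5525, 0.0112, 0.1289]
ee_rot: [-0.342, 0.024, 0.939, 0.01]
contact_force: [-0.4, -0.6, 0.5]
width: 0.0856
gripper_force: 0.0
t cm [-7.65  0.17 -9.32] a deg [-0.1  0.   0.1]
```

View pics/w1.png

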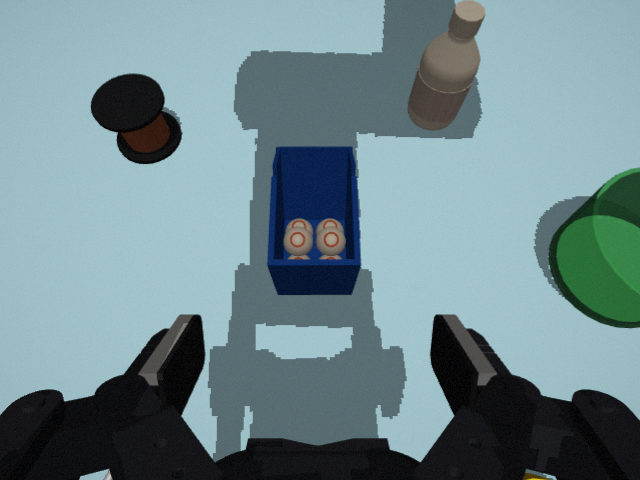

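The wrist view shows the cup centred between the fingers: its back-wall edges are at (268,265) and (360,265), midpoint 314, and the finger midpoint is about 318. I'll descend along the tool axis and close.

```bash
python3 -m pendant '[{"tx":-2,"ty":0.05,"tz":-2.4,"ax":0,"ay":0,"az":0,"jaw":1},{"tx":-4,"ty":0.1,"tz":-4.8,"ax":0,"ay":0,"az":0,"jaw":1},{"tx":-6,"ty":0.15,"tz":-7.2,"ax":0,"ay":0,"az":0,"jaw":1},{"tx":-7.6,"ty":0.2,"tz":-9.3,"ax":0,"ay":0,"az":0,"jaw":1},{"tx":-7.6,"ty":0.2,"tz":-9.3,"ax":0,"ay":0,"az":0,"jaw":1},{"tx":-7.6,"ty":0.2,"tz":-9.3,"ax":0,"ay":0,"az":0,"jaw":0},{"tx":-7.6,"ty":0.2,"tz":-9.3,"ax":0,"ay":0,"az":0,"jaw":-1},{"tx":-7.6,"ty":0.2,"tz":-9.3,"ax":0,"ay":0,"az":0,"jaw":-1},{"tx":-7.6,"ty":0.2,"tz":-9.3,"ax":0,"ay":0,"az":0,"jaw":-1},{"tx":-7.6,"ty":0.2,"tz":-9.3,"ax":0,"ay":0,"az":0,"jaw":-1}]' 60
```

```text
clock: 3.28
position: [0.4783, 0.0128, 0.0364]
ee_rot: [-0.34, 0.024, 0.94, 0.01]
contact_force: [3.9, -0.6, 7.1]
width: 0.059
gripper_force: 65.2
```

```bash
python3 -m pendant '[{"tx":0,"ty":0,"tz":1,"ax":0,"ay":0,"az":0,"jaw":-1},{"tx":0,"ty":0,"tz":3,"ax":0,"ay":0,"az":0,"jaw":-1},{"tx":0,"ty":0,"tz":6,"ax":0,"ay":0,"az":0,"jaw":-1},{"tx":0,"ty":0,"tz":9,"ax":0,"ay":0,"az":0,"jaw":-1},{"tx":0,"ty":0,"tz":12,"ax":0,"ay":0,"az":0,"jaw":-1},{"tx":0,"ty":0,"tz":14,"ax":0,"ay":0,"az":0,"jaw":-1},{"tx":0,"ty":0,"tz":14,"ax":0,"ay":0,"az":0,"jaw":-1},{"tx":0,"ty":0,"tz":14,"ax":0,"ay":0,"az":0,"jaw":-1}]'
python3 - <<'E'
from h import *
for n in('top','scene'):
    im=manip.get_image(n);cv2.imwrite(f'pics/{n}2.png',im['pixels']);np.save(n+'2.npy',cloud(im))
a=cv2.imread('pics/scene2.png')[80:400,200:560];cv2.imwrite('pics/c2.png',cv2.resize(a,None,fx=1.8,fy=1.8))
print(cur()[1].as_matrix())
P=np.load('scene2.npy');H=cv2.cvtColor(cv2.imread('pics/scene2.png'),cv2.COLOR_BGR2HSV)
k=cv2.inRange(H,(105,120,30),(130,255,255))>0;Q=P[k];s=(abs(Q[:,0]-.49)<.15)&(abs(Q[:,1])<.08)&(Q[:,2]>.08);Q=Q[s]
print(len(Q),Q.min(0),Q.max(0))
# back wall plane
B=Q[Q[:,0]>np.percentile(Q[:,0],60)];c=B.mean(0);print('back wall',c,np.linalg.svd(B-c)[2][2])
E
```

```text
clock: 4.28
position: [0.476, 0.0131, 0.1747]
ee_rot: [-0.342, 0.024, 0.939, 0.01]
contact_force: [-0.2, -0.7, -2.4]
width: 0.0587
gripper_force: 64.7
[[-0.76376874  0.05189686 -0.64340037]
 [ 0.03855093  0.99865089  0.03478838]
 [ 0.64433776  0.0017666  -0.764739  ]]
1774 [ 0.413734   -0.01964325  0.13843212] [0.5615932  0.04249903 0.24985698]
back wall [0.52012298 0.01698621 0.18130702] [-0.99530978  0.05510492  0.07951034]
```

View pics/c2.png

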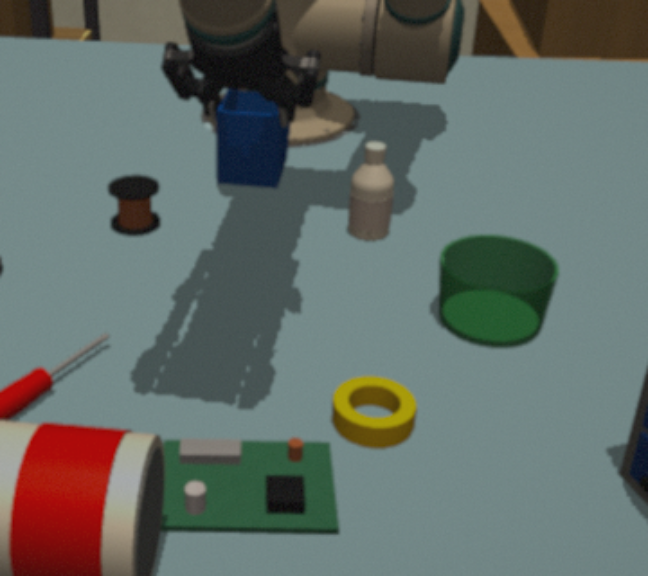

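```bash
cat > pour.py <<'E'
from h import *
J=np.array([.5125,.2565]);yaw=26.5;u=np.array([np.cos(np.radians(yaw)),np.sin(np.radians(yaw))])
def tcp(off,z,tip):
    L=np.r_[J+u*off,z]; C=R.from_euler('z',yaw,degrees=True)*R.from_euler('y',-tip,degrees=True)
    return L-C.apply([-.059,0,.0178]), toolrot(yaw,40-tip)
E
python3 - <<'E'
from pour import *
for a in [(.022,.19,0),(.022,.14,0),(.022,.14,30),(.022,.12,40),(.022,.084,47),(.022,.082,100)]: print(a,end=' ');delta(*tcp(*a))
E
```

```text
(0.022, 0.19, 0) t cm [10.92 27.95 -0.21] a deg [-0.1 -0.1 29.5]
(0.022, 0.14, 0) t cm [10.92 27.95 -5.21] a deg [-0.1 -0.1 29.5]
(0.022, 0.14, 30) t cm [11.01 28.   -2.02] a deg [  6.1 -29.8  28.8]
(0.022, 0.12, 40) t cm [10.71 27.85 -3.  ] a deg [  8.2 -39.7  28.2]
(0.022, 0.084, 47) t cm [10.41 27.7  -5.93] a deg [  9.6 -46.6  27.7]
(0.022, 0.082, 100) t cm [ 6.29 25.65 -3.11] a deg [ 20.5 -98.9  21.4]
```

```bash
python3 -m pendant '[{"tx":0.5,"ty":1.5,"tz":0,"ax":0,"ay":0,"az":2,"jaw":-1},{"tx":2,"ty":5,"tz":0,"ax":0,"ay":0,"az":5,"jaw":-1},{"tx":4,"ty":9.5,"tz":0,"ax":0,"ay":0,"az":10,"jaw":-1},{"tx":6,"ty":14,"tz":0,"ax":0,"ay":0,"az":15,"jaw":-1},{"tx":7.5,"ty":18.5,"tz":0,"ax":0,"ay":0,"az":20,"jaw":-1},{"tx":9,"ty":23,"tz":0,"ax":0,"ay":0,"az":25,"jaw":-1},{"tx":10.4,"ty":26.4,"tz":-0.2,"ax":0,"ay":0,"az":28.5,"jaw":-1},{"tx":10.9,"ty":27.9,"tz":-1.5,"ax":0,"ay":0,"az":29.5,"jaw":-1},{"tx":10.9,"ty":27.9,"tz":-4,"ax":0,"ay":0,"az":29.5,"jaw":-1},{"tx":10.9,"ty":27.9,"tz":-5.2,"ax":0,"ay":0,"az":29.5,"jaw":-1}]'
python3 - <<'E'
from pour import *
for a in [(.022,.14,0),(.022,.14,10),(.022,.14,20),(.022,.14,30),(.022,.12,38),(.022,.1,43),(.022,.084,47)]: print(a,end=' ');delta(*tcp(*a))
E
```

```text
clock: 5.62
position: [0.5843, 0.2918, 0.1205]
ee_rot: [-0.335, -0.216, 0.914, -0.078]
contact_force: [0.0, -0.0, -2.0]
width: 0.0583
gripper_force: 64.9
(0.022, 0.14, 0) t cm [0.07 0.08 0.17] a deg [ 0.  -0.3 -0. ]
(0.022, 0.14, 10) t cm [0.27 0.18 1.22] a deg [ 4.5 -9.2 -0. ]
(0.022, 0.14, 20) t cm [0.3  0.19 2.3 ] a deg [  9.  -18.2  -0.1]
(0.022, 0.14, 30) t cm [0.16 0.12 3.36] a deg [ 13.4 -27.1  -0.1]
(0.022, 0.12, 38) t cm [-0.07  0.01  2.18] a deg [ 17.  -34.3  -0.1]
(0.022, 0.1, 43) t cm [-0.26 -0.09  0.67] a deg [ 19.2 -38.8  -0.1]
(0.022, 0.084, 47) t cm [-0.44 -0.18 -0.55] a deg [ 21.  -42.3  -0.1]
```

```bash
python3 -m pendant '[{"tx":0.1,"ty":0.1,"tz":0.5,"ax":2,"ay":-4,"az":0,"jaw":-1},{"tx":0.25,"ty":0.2,"tz":1.2,"ax":4.5,"ay":-9.1,"az":0,"jaw":-1},{"tx":0.3,"ty":0.2,"tz":2.1,"ax":8,"ay":-16.2,"az":0,"jaw":-1},{"tx":0.2,"ty":0.15,"tz":2.9,"ax":11,"ay":-22.4,"az":0,"jaw":-1},{"tx":0.15,"ty":0.1,"tz":3.3,"ax":13.4,"ay":-27.1,"az":0,"jaw":-1},{"tx":-0.1,"ty":0,"tz":2.2,"ax":17,"ay":-34.3,"az":0,"jaw":-1},{"tx":-0.25,"ty":-0.1,"tz":0.7,"ax":19.2,"ay":-38.8,"az":0,"jaw":-1},{"tx":-0.4,"ty":-0.2,"tz":-0.5,"ax":21,"ay":-42.3,"az":0,"jaw":-1},{"tx":-0.4,"ty":-0.2,"tz":-0.5,"ax":21,"ay":-42.3,"az":0,"jaw":-1}]'
python3 - <<'E'
from pour import *
for t in (47,52,57,62,67,72,77,82,90,95,100): print(t,end=' ');delta(*tcp(.022,.082,t))
for n in('top','scene'):cv2.imwrite(f'pics/{n}3.png',manip.get_image(n)['pixels'])
a=np.hstack([cv2.imread('pics/scene3.png')[130:330,380:560],cv2.imread('pics/top3.png')[200:400,100:280]]);cv2.imwrite('pics/c3.png',cv2.resize(a,None,fx=2.2,fy=2.2))
E
```

```text
clock: 6.75
position: [0.5772, 0.2877, 0.1169]
ee_rot: [0.058, -0.229, 0.972, 0.014]
contact_force: [0.9, -0.3, -1.5]
width: 0.0586
gripper_force: 65.0
47 t cm [ 0.26  0.24 -0.39] a deg [ 0.1 -0.2  0. ]
52 t cm [0.   0.11 0.07] a deg [ 2.3 -4.7  0. ]
57 t cm [-0.29 -0.04  0.49] a deg [ 4.5 -9.1  0. ]
62 t cm [-0.62 -0.2   0.89] a deg [  6.8 -13.6   0. ]
67 t cm [-0.97 -0.38  1.25] a deg [  9.  -18.1   0. ]
72 t cm [-1.36 -0.57  1.57] a deg [ 11.2 -22.6   0. ]
77 t cm [-1.76 -0.77  1.86] a deg [ 13.5 -27.    0. ]
82 t cm [-2.19 -0.98  2.11] a deg [ 15.7 -31.5   0. ]
90 t cm [-2.91 -1.34  2.41] a deg [ 19.3 -38.7   0. ]
95 t cm [-3.38 -1.58  2.55] a deg [ 21.5 -43.1   0. ]
100 t cm [-3.85 -1.81  2.63] a deg [ 23.7 -47.6   0. ]
```

View pics/c3.png

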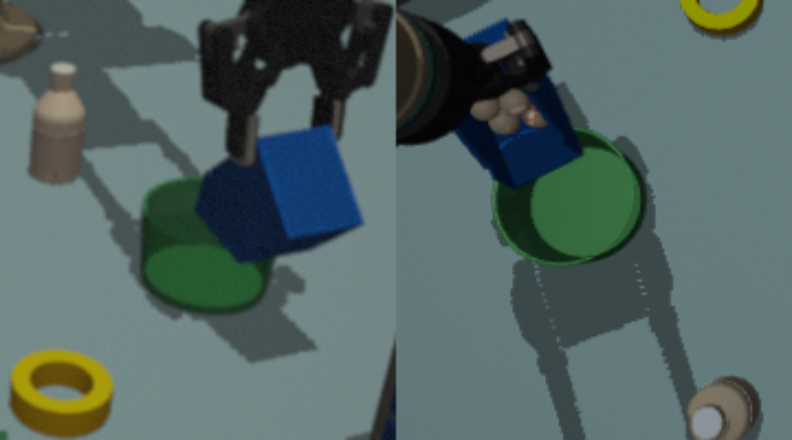

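The cup is tilted 47° with its lip just inside the far side of the jar. The beads are still behind the lip, at (510,105) in the crop. I'll tip on slowly.

```bash
python3 -m pendant '[{"tx":0,"ty":0.1,"tz":0.1,"ax":2.3,"ay":-4.7,"az":0,"jaw":-1},{"tx":-0.3,"ty":0,"tz":0.5,"ax":4.5,"ay":-9.1,"az":0,"jaw":-1},{"tx":-0.6,"ty":-0.2,"tz":0.9,"ax":6.8,"ay":-13.6,"az":0,"jaw":-1},{"tx":-0.6,"ty":-0.2,"tz":0.9,"ax":6.8,"ay":-13.6,"az":0,"jaw":-1},{"tx":-1,"ty":-0.4,"tz":1.2,"ax":9,"ay":-18.1,"az":0,"jaw":-1},{"tx":-1,"ty":-0.4,"tz":1.2,"ax":9,"ay":-18.1,"az":0,"jaw":-1},{"tx":-1.4,"ty":-0.6,"tz":1.6,"ax":11.2,"ay":-22.6,"az":0,"jaw":-1},{"tx":-1.4,"ty":-0.6,"tz":1.6,"ax":11.2,"ay":-22.6,"az":0,"jaw":-1},{"tx":-1.8,"ty":-0.8,"tz":1.9,"ax":13.5,"ay":-27,"az":0,"jaw":-1},{"tx":-2.2,"ty":-1,"tz":2.1,"ax":15.7,"ay":-31.5,"az":0,"jaw":-1}]'
python3 - <<'E'
from pour import *
for t in (82,90,95,100): print(t,end=' ');delta(*tcp(.022,.084,t))
E
```

```text
clock: 8.1
position: [0.5616, 0.2892, 0.1398]
ee_rot: [0.333, -0.22, 0.913, 0.087]
contact_force: [-0.1, 2.4, -1.3]
width: 0.0583
gripper_force: 65.9
82 t cm [-0.63 -1.13  0.01] a deg [ 0.2 -1.8 -0.9]
90 t cm [-1.35 -1.49  0.32] a deg [ 3.8 -9.  -0.9]
95 t cm [-1.82 -1.72  0.45] a deg [  6.  -13.4  -0.9]
100 t cm [-2.29 -1.96  0.54] a deg [  8.3 -17.9  -1. ]
```

```bash
python3 -m pendant '[{"tx":0,"ty":0,"tz":0,"ax":0,"ay":0,"az":0,"jaw":-1},{"tx":0,"ty":0,"tz":0,"ax":0,"ay":0,"az":0,"jaw":-1}]'
python3 - <<'E'
from pour import *
for t in (82,90,100): print(t,end=' ');delta(*tcp(.022,.084,t))
print(np.round(manip.get_state()['qpos'],2))
for n in('top','scene'):cv2.imwrite(f'pics/{n}4.png',manip.get_image(n)['pixels'])
a=np.hstack([cv2.imread('pics/scene4.png')[130:330,380:560],cv2.imread('pics/top4.png')[200:400,100:280]]);cv2.imwrite('pics/c4.png',cv2.resize(a,None,fx=2.2,fy=2.2))
E
```

```text
clock: 8.35
position: [0.5624, 0.2886, 0.1402]
ee_rot: [0.334, -0.22, 0.913, 0.086]
contact_force: [-0.1, -0.6, -1.4]
width: 0.0582
gripper_force: 65.9
82 t cm [-0.71 -1.08 -0.03] a deg [ 0.2 -1.8 -0.8]
90 t cm [-1.43 -1.44  0.28] a deg [ 3.8 -8.9 -0.8]
100 t cm [-2.37 -1.91  0.5 ] a deg [  8.4 -17.8  -0.9]
[ 0.28  0.14  2.13  0.67  0.22 -2.37]
```

View pics/c4.png

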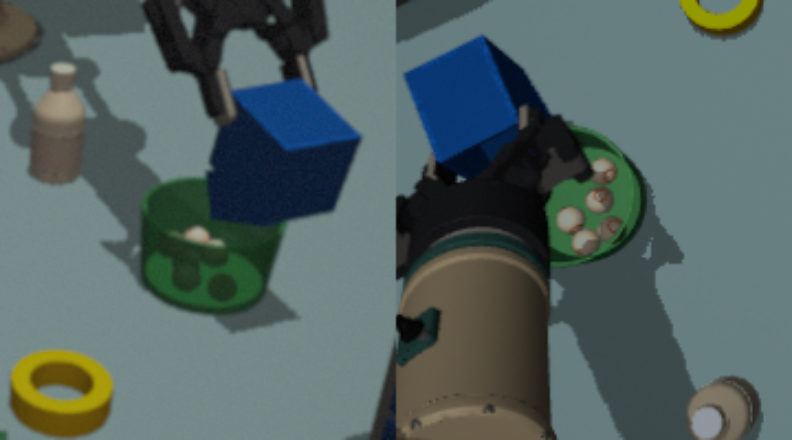

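The jar holds five visible beads. The sixth is hidden, and the wrist is near its singular range (q5 = 0.22). I'll check the wrist camera.

```bash
python3 - <<'E'
from h import *
cv2.imwrite('pics/w4.png',manip.get_image('wrist')['pixels'])
E
```

```text
(no output)
```

View pics/w4.png

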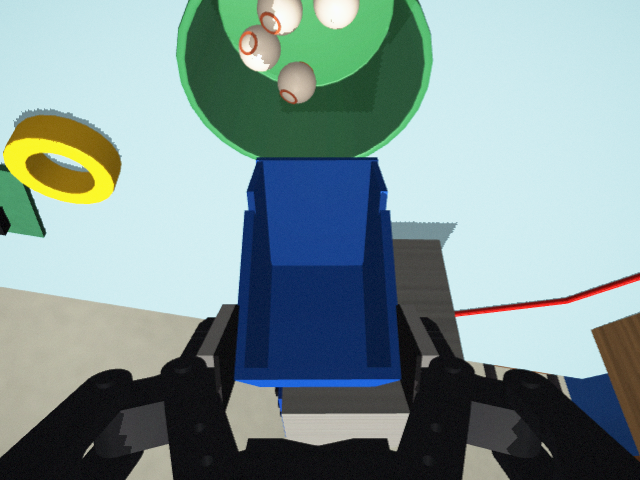

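The cup is empty. I'll lift straight up, then turn it back upright.

```bash
python3 -m pendant '[{"tx":0,"ty":0,"tz":2,"ax":0,"ay":0,"az":0,"jaw":-1},{"tx":0,"ty":0,"tz":5,"ax":0,"ay":0,"az":0,"jaw":-1},{"tx":0,"ty":0,"tz":8,"ax":-2,"ay":4,"az":0,"jaw":-1},{"tx":0,"ty":0,"tz":11,"ax":-4.5,"ay":9,"az":0,"jaw":-1},{"tx":0,"ty":0,"tz":12,"ax":-8,"ay":16,"az":0,"jaw":-1},{"tx":0,"ty":0,"tz":12,"ax":-12,"ay":24,"az":0,"jaw":-1},{"tx":0,"ty":0,"tz":12,"ax":-16,"ay":32,"az":0,"jaw":-1},{"tx":0,"ty":0,"tz":12,"ax":-20,"ay":40,"az":0,"jaw":-1},{"tx":0,"ty":0,"tz":12,"ax":-24,"ay":48,"az":0,"jaw":-1},{"tx":0,"ty":0,"tz":12,"ax":-28,"ay":56,"az":0,"jaw":-1}]'
python3 - <<'E'
from h import *
im=manip.get_image('top');cv2.imwrite('pics/top5.png',im['pixels']);cv2.imwrite('pics/c5.png',cv2.resize(im['pixels'][200:400,100:340],None,fx=2.5,fy=2.5))
print(np.round(manip.get_state()['qpos'],2))
S=np.array([.498,-.3074]);az=np.degrees(np.arctan2(S[1],S[0]))
for yaw in (az,-3):
  r=toolrot(yaw,40);o=R.from_euler('z',yaw,degrees=True).apply([-.0105,0,.0362])
  print(yaw);delta(np.r_[S,.111+.06]+o,r)
E
```

```text
clock: 9.75
position: [0.5619, 0.2878, 0.2598]
ee_rot: [-0.191, -0.224, 0.955, -0.038]
contact_force: [0.3, -0.8, -1.0]
width: 0.0586
gripper_force: 65.9
[ 0.38  0.61  0.9  -0.02  2.03 -1.66]
-31.685750586763284
t cm [ -7.56 -59.1   -4.51] a deg [  0.1  17.7 -57.3]
-3
t cm [ -7.72 -59.59  -4.51] a deg [ -4.2  16.7 -28.9]
```

View pics/c5.png

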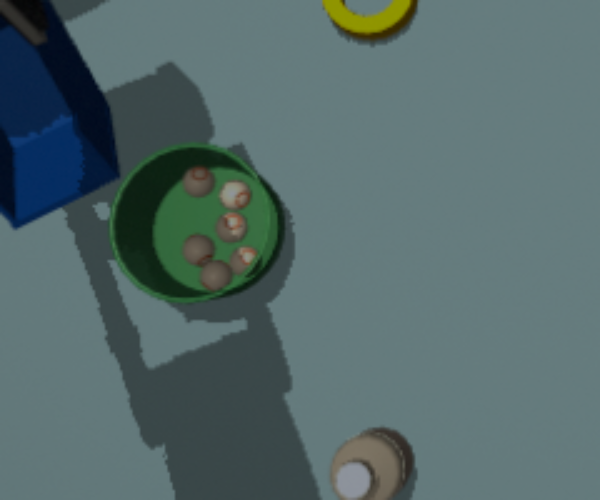

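All six beads are in the jar. Before the transfer I'll check the instrument box near the post.

```bash
python3 - <<'E'
import numpy as np
P=np.load('top.npy')
Q=P[:,440:].reshape(-1,3);Q=Q[(Q[:,2]>.04)&(Q[:,0]>.53)];print(Q.min(0),np.percentile(Q,[99],axis=0)); 
for x in(.6,.65,.7,.75,.8):
  q=Q[(abs(Q[:,0]-x)<.02)]; print(x,len(q), q[:,1].max() if len(q) else 0, q[:,2].max() if len(q) else 0)
E
```

```text
[ 0.69948586 -0.55172998  0.04004336] [[ 0.98206059 -0.21590759  0.12503403]]
0.6 0 0 0
0.65 0 0 0
0.7 931 -0.449638042043781 0.12349952912164308
0.75 3262 -0.34185161127813213 0.12517285266894407
0.8 2924 -0.33561018345227905 0.12634225905779284
```

```bash
python3 -m pendant '[{"tx":-0.3,"ty":-2,"tz":0,"ax":0,"ay":0.6,"az":-2,"jaw":-1},{"tx":-0.8,"ty":-6,"tz":0,"ax":0,"ay":1.8,"az":-6,"jaw":-1},{"tx":-1.5,"ty":-12,"tz":0,"ax":0,"ay":3.6,"az":-12,"jaw":-1},{"tx":-2.3,"ty":-18,"tz":0,"ax":0,"ay":5.4,"az":-17.5,"jaw":-1},{"tx":-3,"ty":-24,"tz":0,"ax":0,"ay":7.2,"az":-23,"jaw":-1},{"tx":-3.8,"ty":-30,"tz":0,"ax":0,"ay":9,"az":-29,"jaw":-1},{"tx":-4.6,"ty":-36,"tz":0,"ax":0,"ay":10.8,"az":-35,"jaw":-1},{"tx":-5.4,"ty":-42,"tz":0,"ax":0,"ay":12.6,"az":-41,"jaw":-1},{"tx":-6.1,"ty":-48,"tz":0,"ax":0,"ay":14.4,"az":-46.5,"jaw":-1},{"tx":-6.8,"ty":-53.5,"tz":0,"ax":0,"ay":16,"az":-52,"jaw":-1}]'
cat > place.py <<'E'
from h import *
S=np.array([.498,-.3074]);yaw=-31.7
def go(z): delta(np.r_[S,z]+R.from_euler('z',yaw,degrees=True).apply([-.0105,0,.0362]),toolrot(yaw,40))
E
python3 -c "
from place import *
go(.151)"
```

```text
clock: 11.05
position: [0.4904, -0.25, 0.261]
ee_rot: [-0.312, 0.216, 0.922, 0.08]
contact_force: [1.6, -0.8, -0.8]
width: 0.0586
gripper_force: 66.0
t cm [-0.13 -5.19 -7.38] a deg [ 0.6  2.5 -5.1]
```

```bash
python3 -m pendant '[{"tx":-0.1,"ty":-3,"tz":-1,"ax":0.6,"ay":1.3,"az":-3,"jaw":-1},{"tx":-0.1,"ty":-5.2,"tz":-3,"ax":0.6,"ay":2.5,"az":-5.1,"jaw":-1},{"tx":-0.1,"ty":-5.2,"tz":-5.5,"ax":0.6,"ay":2.5,"az":-5.1,"jaw":-1},{"tx":-0.1,"ty":-5.2,"tz":-7,"ax":0.6,"ay":2.5,"az":-5.1,"jaw":-1},{"tx":-0.1,"ty":-5.2,"tz":-7.4,"ax":0.6,"ay":2.5,"az":-5.1,"jaw":-1},{"tx":-0.1,"ty":-5.2,"tz":-7.4,"ax":0.6,"ay":2.5,"az":-5.1,"jaw":-1},{"tx":-0.1,"ty":-5.2,"tz":-7.4,"ax":0.6,"ay":2.5,"az":-5.1,"jaw":-1}]'
python3 - <<'E'
from place import *
go(.151);print(manip.get_state()['contact_force'])
im=manip.get_image('scene');p=im['pixels'];cv2.imwrite('pics/s6.png',p);cv2.imwrite('pics/c6.png',cv2.resize(p[70:270,90:330],None,fx=3,fy=3))
P=cloud(im);H=cv2.cvtColor(p,cv2.COLOR_BGR2HSV);k=cv2.inRange(H,(105,120,30),(130,255,255))>0
Q=P[k];Q=Q[(np.hypot(Q[:,0]-.5,Q[:,1]+.307)<.12)&(Q[:,2]>.1)];q=(Q-[*S,0])@R.from_euler('z',yaw,degrees=True).as_matrix()
print(len(q),np.percentile(q,[1,99],axis=0))
B=q[(abs(q[:,0]-.034)<.006)&(abs(q[:,1])<.022)];c=B.mean(0);n=np.linalg.svd(B-c,full_matrices=False)[2][2];print('back',len(B),c,n)
Sd=q[(abs(q[:,1]-.03)<.006)&(abs(q[:,0])<.028)];c=Sd.mean(0);print('side',len(Sd),c,np.linalg.svd(Sd-c,full_matrices=False)[2][2])
E
```

```text
clock: 11.92
position: [0.4916, -0.2991, 0.1861]
ee_rot: [-0.33, 0.253, 0.904, 0.094]
contact_force: [0.2, 0.5, -1.0]
width: 0.0586
gripper_force: 65.9
t cm [-0.25 -0.28  0.11] a deg [-0.3 -0.1 -0.4]
[ 0.15216853  0.48700433 -1.01740789]
2328 [[-0.06129923 -0.02613835  0.15287531]
 [ 0.03563323  0.03638872  0.22375463]]
back 555 [0.0338991  0.00050084 0.18939886] [-0.99998996 -0.00428491  0.00131296]
side 905 [-0.00117102  0.03302807  0.18576551] [-0.01231151  0.99992124 -0.00243644]
```

View pics/c6.png

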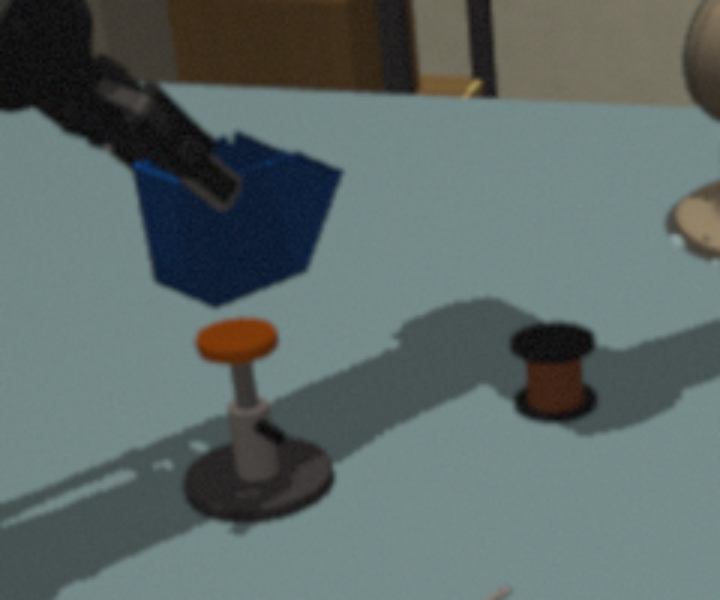

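The cup hangs upright about 4 cm above the pad and is 3 mm off sideways. I'll correct that and descend.

```bash
python3 -m pendant '[{"tx":-0.2,"ty":-0.3,"tz":-0.8,"ax":0,"ay":0,"az":0,"jaw":-1},{"tx":-0.2,"ty":-0.3,"tz":-1.6,"ax":0,"ay":0,"az":0,"jaw":-1},{"tx":-0.2,"ty":-0.3,"tz":-2.4,"ax":0,"ay":0,"az":0,"jaw":-1},{"tx":-0.2,"ty":-0.3,"tz":-3,"ax":0,"ay":0,"az":0,"jaw":-1},{"tx":-0.2,"ty":-0.3,"tz":-3.3,"ax":0,"ay":0,"az":0,"jaw":-1},{"tx":-0.2,"ty":-0.3,"tz":-3.3,"ax":0,"ay":0,"az":0,"jaw":-1},{"tx":-0.2,"ty":-0.3,"tz":-3.3,"ax":0,"ay":0,"az":0,"jaw":-1},{"tx":-0.2,"ty":-0.3,"tz":-3.3,"ax":0,"ay":0,"az":0,"jaw":-1}]'
python3 -c "
from place import *
go(.111)"
```

```text
clock: 12.98
position: [0.4894, -0.3023, 0.1523]
ee_rot: [-0.331, 0.253, 0.904, 0.095]
contact_force: [-0.4, 0.3, -1.1]
width: 0.0584
gripper_force: 65.9
t cm [-0.03  0.04 -0.51] a deg [-0.3 -0.1 -0.3]
```

```bash
python3 -m pendant '[{"tx":0,"ty":0,"tz":-0.1,"ax":0,"ay":0,"az":0,"jaw":-1},{"tx":0,"ty":0,"tz":-0.2,"ax":0,"ay":0,"az":0,"jaw":-1},{"tx":0,"ty":0,"tz":-0.3,"ax":0,"ay":0,"az":0,"jaw":-1},{"tx":0,"ty":0,"tz":-0.4,"ax":0,"ay":0,"az":0,"jaw":-1},{"tx":0,"ty":0,"tz":-0.5,"ax":0,"ay":0,"az":0,"jaw":-1},{"tx":0,"ty":0,"tz":-0.5,"ax":0,"ay":0,"az":0,"jaw":-1},{"tx":0,"ty":0,"tz":-0.5,"ax":0,"ay":0,"az":0,"jaw":-1}]'
python3 -c "
from place import *
print(manip.get_state()['contact_force'])"
```

```text
clock: 13.85
position: [0.4892, -0.3023, 0.1471]
ee_rot: [-0.331, 0.253, 0.904, 0.095]
contact_force: [-0.1, -0.8, -0.9]
width: 0.0587
gripper_force: 66.0
[-0.13819433 -0.83211127 -0.8599428 ]
```

Not in contact yet, so I'll go down in 1 mm steps.

```bash
python3 -m pendant '[{"tx":0,"ty":0,"tz":-0.1,"ax":0,"ay":0,"az":0,"jaw":-1},{"tx":0,"ty":0,"tz":-0.2,"ax":0,"ay":0,"az":0,"jaw":-1},{"tx":0,"ty":0,"tz":-0.2,"ax":0,"ay":0,"az":0,"jaw":-1},{"tx":0,"ty":0,"tz":-0.2,"ax":0,"ay":0,"az":0,"jaw":-1}]'
python3 -m pendant '[{"tx":0,"ty":0,"tz":-0.1,"ax":0,"ay":0,"az":0,"jaw":-1},{"tx":0,"ty":0,"tz":-0.1,"ax":0,"ay":0,"az":0,"jaw":-1},{"tx":0,"ty":0,"tz":-0.1,"ax":0,"ay":0,"az":0,"jaw":-1}]'
```

```text
clock: 14.35
position: [0.4892, -0.3022, 0.1453]
ee_rot: [-0.331, 0.253, 0.904, 0.095]
contact_force: [-0.1, -1.2, 1.9]
width: 0.0588
gripper_force: 66.2
clock: 14.72
position: [0.4892, -0.3022, 0.1443]
ee_rot: [-0.331, 0.253, 0.904, 0.095]
contact_force: [0.4, -0.1, 3.8]
width: 0.058
gripper_force: 66.3
```

Contact is at about 4 N. I'll ease back 1 mm, then open.

```bash
python3 -m pendant '[{"tx":0,"ty":0,"tz":0.1,"ax":0,"ay":0,"az":0,"jaw":-1},{"tx":0,"ty":0,"tz":0.1,"ax":0,"ay":0,"az":0,"jaw":-1},{"tx":0,"ty":0,"tz":0.1,"ax":0,"ay":0,"az":0,"jaw":0.45},{"tx":0,"ty":0,"tz":0.1,"ax":0,"ay":0,"az":0,"jaw":0.55},{"tx":0,"ty":0,"tz":0.1,"ax":0,"ay":0,"az":0,"jaw":0.7},{"tx":0,"ty":0,"tz":0.1,"ax":0,"ay":0,"az":0,"jaw":0.85},{"tx":0,"ty":0,"tz":0.1,"ax":0,"ay":0,"az":0,"jaw":1},{"tx":0,"ty":0,"tz":0.1,"ax":0,"ay":0,"az":0,"jaw":1},{"tx":0,"ty":0,"tz":0.1,"ax":0,"ay":0,"az":0,"jaw":1}]' 20
python3 - <<'E'
from place import *
im=manip.get_image('wrist');p=im['pixels'];cv2.imwrite('pics/w7.png',p)
E
```

```text
clock: 15.85
position: [0.4893, -0.3022, 0.145]
ee_rot: [-0.331, 0.253, 0.904, 0.095]
contact_force: [0.2, -0.4, -0.2]
width: 0.0855
gripper_force: 0.0
```

View pics/w7.png

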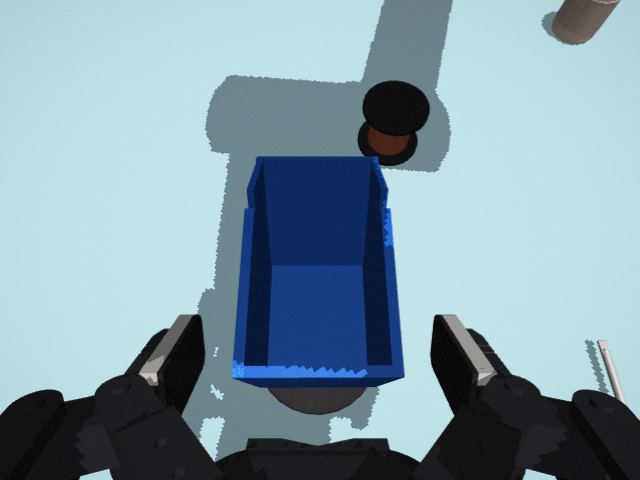

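The cup stands free and empty between the open fingers, with pads at x = 200 and 435 and the cup from 235 to 402. I'll back out along the tool axis.

```bash
python3 -m pendant '[{"tx":0.8,"ty":-0.5,"tz":1.1,"ax":0,"ay":0,"az":0,"jaw":1},{"tx":1.9,"ty":-1.2,"tz":2.7,"ax":0,"ay":0,"az":0,"jaw":1},{"tx":3.3,"ty":-2,"tz":4.6,"ax":0,"ay":0,"az":0,"jaw":1},{"tx":5,"ty":-3.1,"tz":7,"ax":0,"ay":0,"az":0,"jaw":1},{"tx":6.6,"ty":-4.1,"tz":9.2,"ax":0,"ay":0,"az":0,"jaw":1},{"tx":7.7,"ty":-4.7,"tz":10.7,"ax":0,"ay":0,"az":0,"jaw":1},{"tx":7.7,"ty":-4.7,"tz":13,"ax":0,"ay":0,"az":0,"jaw":1},{"tx":7.7,"ty":-4.7,"tz":13,"ax":0,"ay":0,"az":0,"jaw":1},{"tx":7.7,"ty":-4.7,"tz":13,"ax":0,"ay":0,"az":0,"jaw":1}]'
python3 - <<'E'
from place import *
im=manip.get_image('scene');p=im['pixels'];cv2.imwrite('pics/s8.png',p)
P=cloud(im);H=cv2.cvtColor(p,cv2.COLOR_BGR2HSV);k=cv2.inRange(H,(105,120,30),(130,255,255))>0
Q=P[k];Q=Q[(np.hypot(Q[:,0]-.5,Q[:,1]+.307)<.12)&(Q[:,2]>.08)];q=(Q-[*S,0])@R.from_euler('z',yaw,degrees=True).as_matrix()
print(np.percentile(q,[1,99],axis=0))
for i,v in((0,.034),(1,.03)):
  B=q[(abs(q[:,i]-v)<.006)&(abs(q[:,1-i])<.022)];c=B.mean(0);print(len(B),c,np.linalg.svd(B-c,full_matrices=False)[2][2])
E
```

```text
clock: 17.02
position: [0.5662, -0.3492, 0.2743]
ee_rot: [-0.332, 0.253, 0.904, 0.095]
contact_force: [-0.6, -0.6, 0.1]
width: 0.0855
gripper_force: 0.0
[[-0.06418412 -0.03002532  0.11352208]
 [ 0.03491055  0.03227953  0.18409666]]
527 [0.03294959 0.00019378 0.15056962] [ 0.99980548  0.01967578 -0.00136846]
765 [0.00025627 0.02918481 0.14975312] [-0.01374408  0.99988804 -0.00591709]
```

View pics/s8.png

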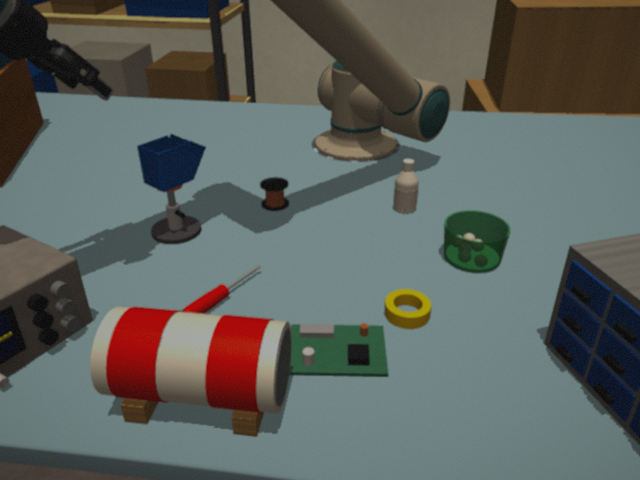

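The cup stands upright on the pad at (172,165), centred to about 1 mm. The beads are in the jar at (475,240), and the arm is clear.

```bash
python3 -c "
from rig import manip
print(manip.sign_off())"
```

```text
the job is handed in; nothing more can be done
None
```

I poured all six beads into the jar, set the empty cup upright on the post's orange pad (about 1 mm off centre) and let go, then handed the job in at about 17 s; the sign-off returned no verdict.

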